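# Load and test the fume extractor's filter cassettes

## Robot

A 6-joint arm with a two-finger parallel gripper is mounted at the origin on the work surface. World frame = base frame: x ahead of the robot, y to its left, z up, the work surface at z = 0. Lengths are in m, angles in degrees, forces in N, time in s.
With the tool pointing down it reaches from about 0.325 to 0.85 m from the base axis. Payload 15.5 kg.
Tool frame: the origin (TCP) lies midway between the tips of the shut fingers; the grasp point (between the pads) lies 19 mm behind it; z points along the fingers, y is the line along which they close (so a half turn about z gives the same grasp; the last joint's range is limited). The gripper opens to 91 mm and grips with 3 to 60 N. Pads are 32 mm wide; open, the fingers measure 118 mm over their backs; the gripper's body (76 mm by 178 mm) begins 60 mm behind the grasp point.
Start: joints at [-74.857, 28.281, 77.091, -0, 74.628, -5.472], TCP at [0.22, -0.585, 0.214] pointing down, gripper open.
Joint ranges: [-166.48, 166.48], [-47.26, 123.95], [12.59, 153.08], [-70.14, 250.14], [6.76, 159.57], [-176.63, 176.63]. Speed limits (degrees/s): [108.29, 108.29, 147.25, 172.46, 172.46, 172.46].

## Interface

Orientations are given as a 3x3 rotation matrix whose columns are the frame's x, y, z axes.
In Python, from bench import ctrl gives the robot as it stands. The module is installed in compiled form; this text tells all that it offers. Calls block until the motion is done:
- ctrl.goto(position, orientation): joint-space move of the TCP to a pose.
- ctrl.move_l(position, vel=0.15, ori=None, contact_N=None): straight line of the TCP; ori=None keeps the orientation; vel is the mean speed in m/s. With contact_N (N) it stops when the force on the tool has changed by that much, and returns True; else False.
- ctrl.movej(angles): joint-space move.
- ctrl.command_gripper(opening): opening from 0.0 (shut) to 1.0 (fully open); the grip force is fixed at half the most; returns when the fingers have stopped.
- ctrl.sleep(seconds).
- ctrl.ik(position, orientation): joint angles nearest the present ones, or None.
- ctrl.read_camera(name): name is "scene" or "side" or "wrist"; returns the picture (384x512x3 uint8, blue, green, red); there is no depth.
- ctrl.camera_params(name): a dict with "fx", "fy", "cx", "cy" (pixels), "pose" (4x4, takes a point from camera to world coordinates); the wrist camera has in their place "T_tool_cam" (4x4, takes a point from camera to tool coordinates, whose origin is the TCP and whose axes are the flange's). Camera axes: x right, y up, looking along -z (the intrinsics and any distortion apply to the point x, -y, -z); pixel columns grow to the right and rows downward; lengths in m; the calibration is good to about 2 mm. A picture is of the moment at which its call begins: read the wrist's pose just before it. camera_params takes no time and is no camera call.
A pose or a line that the arm cannot do raises ctrl.MotionError and nothing moves.
- ctrl.sign_off(): hands the job in; it is judged then, once.
Readings, each from a call of its own:
- ctrl.current_t(): time.
- ctrl.current_q(): joint angles.
- ctrl.current_dq(): joint speeds.
- ctrl.current_effort(): joint torques, N m.
- ctrl.current_tool_pos(): TCP position.
- ctrl.current_eef_rot(): TCP orientation.
- ctrl.current_contact_force(): force on the tool from outside, world axes, zero at the start.
- ctrl.current_wrist_torque(): the same for the moment, N m.
- ctrl.current_grip_width(): opening from 0.0 (shut) to 1.0 (fully open).
- ctrl.current_grasp_force(): force on a finger pad.
Only numpy, scipy, OpenCV 4.12 (cv2) and the standard library are available. Lean on these libraries where they do the work, as an engineer would, in place of code of your own. Each camera call takes 0.05 s, during which the arm holds its last target. There are 200 camera calls.

## Task

On the bench, first drop every filter element fully home into a cassette of its own; only when all the elements are in cassettes, set the loaded cassettes, each as one unit, flat on the floor of any free ports of the fume extractor and leave an empty spare cassette, if there is one, on the bench. Then test the spark damper: push its test button fully down so that the lever drops by itself, and lift the lever back up past its balance point so that it rests against its stop. Do not disturb the wire brush, the hammer and the magnetic square lying about.

Things in the scene. Friction and masses are not known exactly. Their poses are not given: they have to be found in the camera images.
- extractor: fixed grey fume extractor manifold, 84 mm deep (its x, away from the robot) and 320 mm long (its y, -94 to 226 mm), deck 35 mm high, three ports in it. Its -y end (y -188 to -94 mm) is the spark damper housing: 75 mm high on the robot's side (x -42 to 0), with the test button on top, 40 mm high on the far side, with the lever. Origin on the bench; yaw within about 0.12 rad
- port1 (a point): centre of the floor of port 1, farthest from the damper; axes as the extractor's. The opening is 98 mm along the extractor's y by 56 mm along its x, 15 mm deep, its floor 20 mm above the bench; ports are 103 mm apart
- port2 (a point): centre of the floor of port 2, the middle one; axes as the extractor's. The opening is 98 mm along the extractor's y by 56 mm along its x, 15 mm deep, its floor 20 mm above the bench; ports are 103 mm apart
- port3 (a point): centre of the floor of port 3, next to the damper; axes as the extractor's. The opening is 98 mm along the extractor's y by 56 mm along its x, 15 mm deep, its floor 20 mm above the bench; ports are 103 mm apart
- cassette1: loose open aluminium tray, 92 mm long (its x), 50 wide (its y), 36 high, walls 3.5, floor 4 mm thick, about 0.16 kg; origin at the centre of its underside, z up. Fits a port with 3 mm to spare all round, its length along the extractor's y (either way round), and then stands 21 mm above the deck. All three are alike and always present; any may be used
- cassette2: loose open aluminium tray, 92 mm long (its x), 50 wide (its y), 36 high, walls 3.5, floor 4 mm thick, about 0.16 kg; origin at the centre of its underside, z up. Fits a port with 3 mm to spare all round, its length along the extractor's y (either way round), and then stands 21 mm above the deck. All three are alike and always present; any may be used
- cassette3: loose open aluminium tray, 92 mm long (its x), 50 wide (its y), 36 high, walls 3.5, floor 4 mm thick, about 0.16 kg; origin at the centre of its underside, z up. Fits a port with 3 mm to spare all round, its length along the extractor's y (either way round), and then stands 21 mm above the deck. All three are alike and always present; any may be used
- element1: loose filter element: block 80 mm long (x), 38 wide (y), 30 high, with a pull rib on top, 50 long (x), 14 thick (y), 25 high; about 0.12 kg; origin at the centre of its underside, z up. Fits lengthwise in a cassette (either way round), 2.5 mm to spare all round; home, its underside is 4 mm above the cassette's and only the rib stands out. Two or three elements are present
- element2: loose filter element: block 80 mm long (x), 38 wide (y), 30 high, with a pull rib on top, 50 long (x), 14 thick (y), 25 high; about 0.12 kg; origin at the centre of its underside, z up. Fits lengthwise in a cassette (either way round), 2.5 mm to spare all round; home, its underside is 4 mm above the cassette's and only the rib stands out. Two or three elements are present
- element3: loose filter element: block 80 mm long (x), 38 wide (y), 30 high, with a pull rib on top, 50 long (x), 14 thick (y), 25 high; about 0.12 kg; origin at the centre of its underside, z up. Fits lengthwise in a cassette (either way round), 2.5 mm to spare all round; home, its underside is 4 mm above the cassette's and only the rib stands out. Two or three elements are present
- test_button (a joint): travel of the spring push button in m: 0 up, 0.006 fully down (about 5 N); before it is fully down it tips the lever off balance; it springs back when let go
- button_top (a point): centre of the top face of the test button, a round grey cap of 28 mm diameter, 93 mm above the bench, pressed straight down
- damper_lever (a joint): angle of the weighted lever in rad: 0 = up, leaning 0.25 past vertical towards the ports on its stop, where its weight holds it; upright at 0.25; beyond, it falls by itself towards the extractor's -y to 1.75, nearly level. Its axis lies along the extractor's x through x = 22, y = -145, z = 60 mm in the extractor's frame
- lever_knob (a point): centre of the black knob at the lever's end, 75 mm from the pivot: a cylinder, 24 mm in diameter, 26 mm long, lying along the extractor's x; pinched on its end faces it turns between the fingers. Dropped, it is about 65 mm above the bench, clear of the housing; up, about 133 mm
- wire_brush: bystander: wire brush lying on the bench at the left, to be left alone; origin on its underside
- hammer: bystander: hammer lying beyond the extractor, to be left alone; origin on its underside
- magnet_square: bystander: red L-shaped magnetic welding square, 90 x 86 x 22 mm, lying at the right, to be left alone; origin on its underside
Mind the look-alikes: they are no part of the job. What is shaped like the element3 but red or yellow is not meant.

How it is judged (in metres and radians):
On the way, in this order (a step that is already met when the one before it is completed fails the run):
1. every filter element present is home in a cassette, all these cassettes still standing flat on the bench (((horizontal distance between element1 and cassette1 below 0.008 m and z of element1 in the frame of cassette1 between 0 and 0.008 m and angle between the z axis of element1 and the z axis of cassette1, either way round below 0.1 rad and height (world z) of cassette1 below 0.008 m and angle between cassette1's own z axis and vertical below 0.08 rad) or (horizontal distance between element1 and cassette2 below 0.008 m and z of element1 in the frame of cassette2 between 0 and 0.008 m and angle between the z axis of element1 and the z axis of cassette2, either way round below 0.1 rad and height (world z) of cassette2 below 0.008 m and angle between cassette2's own z axis and vertical below 0.08 rad) or (horizontal distance between element1 and cassette3 below 0.008 m and z of element1 in the frame of cassette3 between 0 and 0.008 m and angle between the z axis of element1 and the z axis of cassette3, either way round below 0.1 rad and height (world z) of cassette3 below 0.008 m and angle between cassette3's own z axis and vertical below 0.08 rad)) and ((horizontal distance between element2 and cassette1 below 0.008 m and z of element2 in the frame of cassette1 between 0 and 0.008 m and angle between the z axis of element2 and the z axis of cassette1, either way round below 0.1 rad and height (world z) of cassette1 below 0.008 m and angle between cassette1's own z axis and vertical below 0.08 rad) or (horizontal distance between element2 and cassette2 below 0.008 m and z of element2 in the frame of cassette2 between 0 and 0.008 m and angle between the z axis of element2 and the z axis of cassette2, either way round below 0.1 rad and height (world z) of cassette2 below 0.008 m and angle between cassette2's own z axis and vertical below 0.08 rad) or (horizontal distance between element2 and cassette3 below 0.008 m and z of element2 in the frame of cassette3 between 0 and 0.008 m and angle between the z axis of element2 and the z axis of cassette3, either way round below 0.1 rad and height (world z) of cassette3 below 0.008 m and angle between cassette3's own z axis and vertical below 0.08 rad)) and ((horizontal distance between element3 and cassette1 below 0.008 m and z of element3 in the frame of cassette1 between 0 and 0.008 m and angle between the z axis of element3 and the z axis of cassette1, either way round below 0.1 rad and height (world z) of cassette1 below 0.008 m and angle between cassette1's own z axis and vertical below 0.08 rad) or (horizontal distance between element3 and cassette2 below 0.008 m and z of element3 in the frame of cassette2 between 0 and 0.008 m and angle between the z axis of element3 and the z axis of cassette2, either way round below 0.1 rad and height (world z) of cassette2 below 0.008 m and angle between cassette2's own z axis and vertical below 0.08 rad) or (horizontal distance between element3 and cassette3 below 0.008 m and z of element3 in the frame of cassette3 between 0 and 0.008 m and angle between the z axis of element3 and the z axis of cassette3, either way round below 0.1 rad and height (world z) of cassette3 below 0.008 m and angle between cassette3's own z axis and vertical below 0.08 rad))), for 0.2 s.
2. every element is home in a cassette that is seated in a port (((horizontal distance between element1 and cassette1 below 0.008 m and z of element1 in the frame of cassette1 between 0 and 0.008 m and angle between the z axis of element1 and the z axis of cassette1, either way round below 0.1 rad and ((horizontal distance between cassette1 and port1 below 0.009 m and z of cassette1 in the frame of port1 below 0.004 m and angle between cassette1's own z axis and vertical below 0.08 rad) or (horizontal distance between cassette1 and port2 below 0.009 m and z of cassette1 in the frame of port2 below 0.004 m and angle between cassette1's own z axis and vertical below 0.08 rad) or (horizontal distance between cassette1 and port3 below 0.009 m and z of cassette1 in the frame of port3 below 0.004 m and angle between cassette1's own z axis and vertical below 0.08 rad))) or (horizontal distance between element1 and cassette2 below 0.008 m and z of element1 in the frame of cassette2 between 0 and 0.008 m and angle between the z axis of element1 and the z axis of cassette2, either way round below 0.1 rad and ((horizontal distance between cassette2 and port1 below 0.009 m and z of cassette2 in the frame of port1 below 0.004 m and angle between cassette2's own z axis and vertical below 0.08 rad) or (horizontal distance between cassette2 and port2 below 0.009 m and z of cassette2 in the frame of port2 below 0.004 m and angle between cassette2's own z axis and vertical below 0.08 rad) or (horizontal distance between cassette2 and port3 below 0.009 m and z of cassette2 in the frame of port3 below 0.004 m and angle between cassette2's own z axis and vertical below 0.08 rad))) or (horizontal distance between element1 and cassette3 below 0.008 m and z of element1 in the frame of cassette3 between 0 and 0.008 m and angle between the z axis of element1 and the z axis of cassette3, either way round below 0.1 rad and ((horizontal distance between cassette3 and port1 below 0.009 m and z of cassette3 in the frame of port1 below 0.004 m and angle between cassette3's own z axis and vertical below 0.08 rad) or (horizontal distance between cassette3 and port2 below 0.009 m and z of cassette3 in the frame of port2 below 0.004 m and angle between cassette3's own z axis and vertical below 0.08 rad) or (horizontal distance between cassette3 and port3 below 0.009 m and z of cassette3 in the frame of port3 below 0.004 m and angle between cassette3's own z axis and vertical below 0.08 rad)))) and ((horizontal distance between element2 and cassette1 below 0.008 m and z of element2 in the frame of cassette1 between 0 and 0.008 m and angle between the z axis of element2 and the z axis of cassette1, either way round below 0.1 rad and ((horizontal distance between cassette1 and port1 below 0.009 m and z of cassette1 in the frame of port1 below 0.004 m and angle between cassette1's own z axis and vertical below 0.08 rad) or (horizontal distance between cassette1 and port2 below 0.009 m and z of cassette1 in the frame of port2 below 0.004 m and angle between cassette1's own z axis and vertical below 0.08 rad) or (horizontal distance between cassette1 and port3 below 0.009 m and z of cassette1 in the frame of port3 below 0.004 m and angle between cassette1's own z axis and vertical below 0.08 rad))) or (horizontal distance between element2 and cassette2 below 0.008 m and z of element2 in the frame of cassette2 between 0 and 0.008 m and angle between the z axis of element2 and the z axis of cassette2, either way round below 0.1 rad and ((horizontal distance between cassette2 and port1 below 0.009 m and z of cassette2 in the frame of port1 below 0.004 m and angle between cassette2's own z axis and vertical below 0.08 rad) or (horizontal distance between cassette2 and port2 below 0.009 m and z of cassette2 in the frame of port2 below 0.004 m and angle between cassette2's own z axis and vertical below 0.08 rad) or (horizontal distance between cassette2 and port3 below 0.009 m and z of cassette2 in the frame of port3 below 0.004 m and angle between cassette2's own z axis and vertical below 0.08 rad))) or (horizontal distance between element2 and cassette3 below 0.008 m and z of element2 in the frame of cassette3 between 0 and 0.008 m and angle between the z axis of element2 and the z axis of cassette3, either way round below 0.1 rad and ((horizontal distance between cassette3 and port1 below 0.009 m and z of cassette3 in the frame of port1 below 0.004 m and angle between cassette3's own z axis and vertical below 0.08 rad) or (horizontal distance between cassette3 and port2 below 0.009 m and z of cassette3 in the frame of port2 below 0.004 m and angle between cassette3's own z axis and vertical below 0.08 rad) or (horizontal distance between cassette3 and port3 below 0.009 m and z of cassette3 in the frame of port3 below 0.004 m and angle between cassette3's own z axis and vertical below 0.08 rad)))) and ((horizontal distance between element3 and cassette1 below 0.008 m and z of element3 in the frame of cassette1 between 0 and 0.008 m and angle between the z axis of element3 and the z axis of cassette1, either way round below 0.1 rad and ((horizontal distance between cassette1 and port1 below 0.009 m and z of cassette1 in the frame of port1 below 0.004 m and angle between cassette1's own z axis and vertical below 0.08 rad) or (horizontal distance between cassette1 and port2 below 0.009 m and z of cassette1 in the frame of port2 below 0.004 m and angle between cassette1's own z axis and vertical below 0.08 rad) or (horizontal distance between cassette1 and port3 below 0.009 m and z of cassette1 in the frame of port3 below 0.004 m and angle between cassette1's own z axis and vertical below 0.08 rad))) or (horizontal distance between element3 and cassette2 below 0.008 m and z of element3 in the frame of cassette2 between 0 and 0.008 m and angle between the z axis of element3 and the z axis of cassette2, either way round below 0.1 rad and ((horizontal distance between cassette2 and port1 below 0.009 m and z of cassette2 in the frame of port1 below 0.004 m and angle between cassette2's own z axis and vertical below 0.08 rad) or (horizontal distance between cassette2 and port2 below 0.009 m and z of cassette2 in the frame of port2 below 0.004 m and angle between cassette2's own z axis and vertical below 0.08 rad) or (horizontal distance between cassette2 and port3 below 0.009 m and z of cassette2 in the frame of port3 below 0.004 m and angle between cassette2's own z axis and vertical below 0.08 rad))) or (horizontal distance between element3 and cassette3 below 0.008 m and z of element3 in the frame of cassette3 between 0 and 0.008 m and angle between the z axis of element3 and the z axis of cassette3, either way round below 0.1 rad and ((horizontal distance between cassette3 and port1 below 0.009 m and z of cassette3 in the frame of port1 below 0.004 m and angle between cassette3's own z axis and vertical below 0.08 rad) or (horizontal distance between cassette3 and port2 below 0.009 m and z of cassette3 in the frame of port2 below 0.004 m and angle between cassette3's own z axis and vertical below 0.08 rad) or (horizontal distance between cassette3 and port3 below 0.009 m and z of cassette3 in the frame of port3 below 0.004 m and angle between cassette3's own z axis and vertical below 0.08 rad))))), for 0.2 s.
3. the test button is pushed down (all of step 2 and value of joint test_button above 0.0042 m).
4. the damper lever has dropped (value of joint damper_lever above 1.5 rad), for 0.1 s.
5. the damper lever is back up against its stop (value of joint damper_lever below 0.08 rad), for 0.2 s.
At the end, for the whole second after the job is handed in: Each element in a cassette (within 8 mm sideways, underside under 8 mm above the cassette's, 0.1 rad) that sits in a port (within 9 mm sideways, under 4 mm above its floor, tilt under 0.08); no empty cassette within 40 mm of a port; lever under 0.08 rad, button under 1.5 mm; all at rest (all of step 2 and ((horizontal distance between element1 and cassette1 below 0.008 m and z of element1 in the frame of cassette1 between 0 and 0.008 m and angle between the z axis of element1 and the z axis of cassette1, either way round below 0.1 rad) or (horizontal distance between element2 and cassette1 below 0.008 m and z of element2 in the frame of cassette1 between 0 and 0.008 m and angle between the z axis of element2 and the z axis of cassette1, either way round below 0.1 rad) or (horizontal distance between element3 and cassette1 below 0.008 m and z of element3 in the frame of cassette1 between 0 and 0.008 m and angle between the z axis of element3 and the z axis of cassette1, either way round below 0.1 rad) or not (horizontal distance between cassette1 and port1 below 0.04 m or horizontal distance between cassette1 and port2 below 0.04 m or horizontal distance between cassette1 and port3 below 0.04 m)) and ((horizontal distance between element1 and cassette2 below 0.008 m and z of element1 in the frame of cassette2 between 0 and 0.008 m and angle between the z axis of element1 and the z axis of cassette2, either way round below 0.1 rad) or (horizontal distance between element2 and cassette2 below 0.008 m and z of element2 in the frame of cassette2 between 0 and 0.008 m and angle between the z axis of element2 and the z axis of cassette2, either way round below 0.1 rad) or (horizontal distance between element3 and cassette2 below 0.008 m and z of element3 in the frame of cassette2 between 0 and 0.008 m and angle between the z axis of element3 and the z axis of cassette2, either way round below 0.1 rad) or not (horizontal distance between cassette2 and port1 below 0.04 m or horizontal distance between cassette2 and port2 below 0.04 m or horizontal distance between cassette2 and port3 below 0.04 m)) and ((horizontal distance between element1 and cassette3 below 0.008 m and z of element1 in the frame of cassette3 between 0 and 0.008 m and angle between the z axis of element1 and the z axis of cassette3, either way round below 0.1 rad) or (horizontal distance between element2 and cassette3 below 0.008 m and z of element2 in the frame of cassette3 between 0 and 0.008 m and angle between the z axis of element2 and the z axis of cassette3, either way round below 0.1 rad) or (horizontal distance between element3 and cassette3 below 0.008 m and z of element3 in the frame of cassette3 between 0 and 0.008 m and angle between the z axis of element3 and the z axis of cassette3, either way round below 0.1 rad) or not (horizontal distance between cassette3 and port1 below 0.04 m or horizontal distance between cassette3 and port2 below 0.04 m or horizontal distance between cassette3 and port3 below 0.04 m)) and value of joint damper_lever below 0.08 rad and value of joint test_button below 0.0015 m and linear speed of each of element1, element2, element3, cassette1, cassette2, cassette3 below 0.02 m/s); the robot touches nothing.
It fails at once if the wire brush is moved more than 30 mm (distance of wire_brush from where it was at the start of the episode above 0.03 m).
It fails at once if the hammer is moved more than 30 mm (distance of hammer from where it was at the start of the episode above 0.03 m).
It fails at once if the magnetic square is moved more than 30 mm (distance of magnet_square from where it was at the start of the episode above 0.03 m).
Of element1, element2, element3 only 2 to 3 are there at a start; the rules pass over those that are not, and their reading is None.
At some moment in a run one of element1, element2, element3, cassette1, cassette2, cassette3 may be knocked a few centimetres aside while the robot is not near it.
Once in a run the grip may slacken for a moment while it holds something.
It also fails if it takes over 210 s, if anything falls off the work surface, if the arm or the gripper's body presses on something with over 40 N, if the wrist force passes 120 N, or if a joint passes its speed limit or range.

## Working session

There is one attempt and no reset: what is moved stays moved. The work goes in short steps, each a Python script; the robot and the scene stay as the last script left them, time stands still between calls to the robot, and variables do not carry over. Pictures are saved under pics/ and viewed, at most 14 in all, crops included, and the job is handed in when it is done.

```bash
mkdir -p pics
python3 - <<'E'
from bench import ctrl
import cv2,numpy as np
np.set_printoptions(precision=4,suppress=True)
for n in("scene","side","wrist"):
    im=ctrl.read_camera(n); cv2.imwrite(f"pics/{n}0.png",im); print(n,ctrl.camera_params(n))
a=cv2.imread("pics/scene0.png");b=cv2.imread("pics/side0.png")
cv2.imwrite("pics/a.png",cv2.resize(a,(800,600)));cv2.imwrite("pics/b.png",cv2.resize(b,(800,600)))
print(ctrl.current_t())
E
```

```text
scene {'fx': 385.43685130750424, 'fy': 385.43685130750424, 'cx': 252.26633055100538, 'cy': 185.47167305542078, 'pose': array([[ 0.1543, -0.7096,  0.6875,  1.28  ],
       [ 0.9879,  0.0987, -0.1198, -0.1404],
       [ 0.0172,  0.6976,  0.7162,  0.8507],
       [ 0.    ,  0.    ,  0.    ,  1.    ]])}
side {'fx': 465.7812399576092, 'fy': 465.7812399576092, 'cx': 250.86791680945788, 'cy': 194.881525971883, 'pose': array([[-0.7096,  0.4948, -0.5017, -0.1062],
       [-0.7046, -0.4903,  0.513 ,  0.6619],
       [ 0.0079,  0.7175,  0.6965,  1.0024],
       [ 0.    ,  0.    ,  0.    ,  1.    ]])}
wrist {'fx': 298.65689716617277, 'fy': 298.65689716617277, 'cx': 252.64633250799568, 'cy': 191.3930249944948, 'T_tool_cam': array([[ 0.0003,  0.9689,  0.2473,  0.069 ],
       [ 1.    , -0.0005,  0.0009,  0.0003],
       [ 0.001 ,  0.2473, -0.9689, -0.1705],
       [ 0.    ,  0.    ,  0.    ,  1.    ]])}
0.15
```

View pics/a.png

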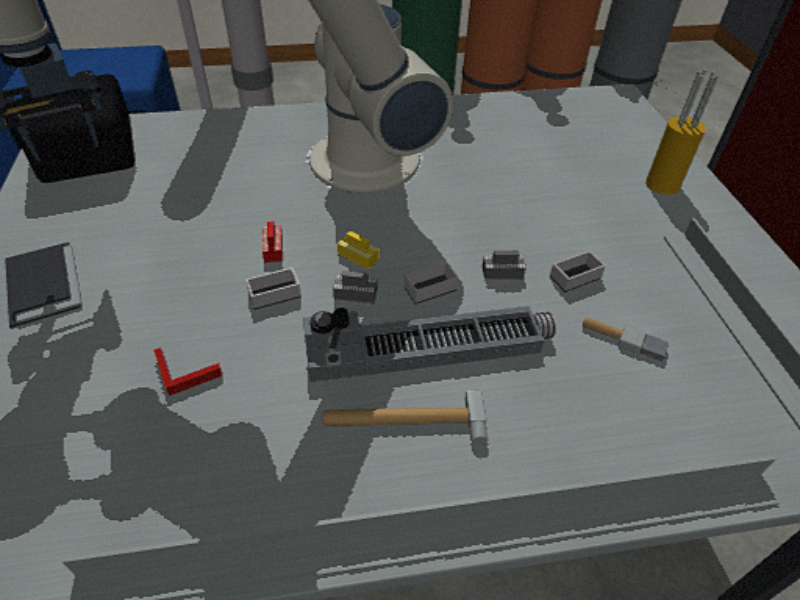

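View pics/b.png

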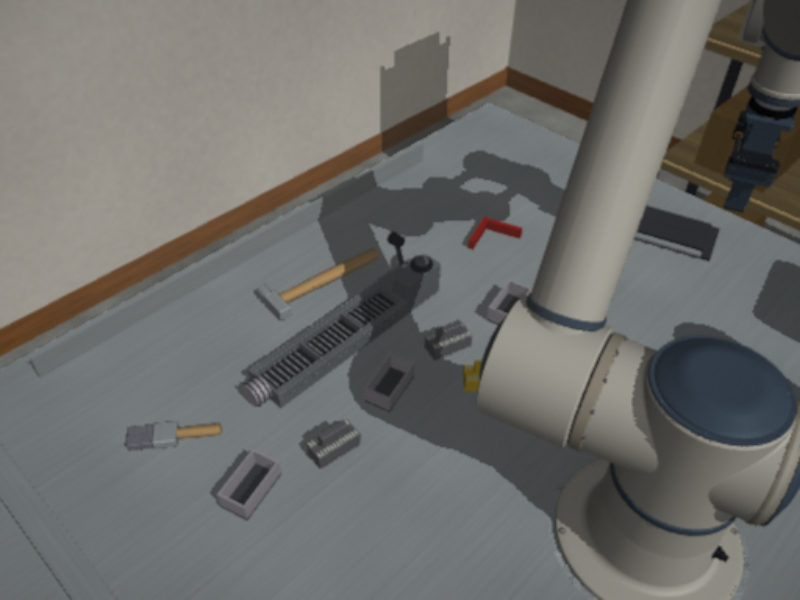

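Scene view (800x600 px): grey elements at (355,287) and (504,264), cassettes at (273,288), (431,281) and (578,270). The extractor is at (430,340), with the button at (321,320) and the lever knob at (340,316). Look-alikes are the red one at (272,243) and the yellow one at (358,248), and I'm excluding both by colour. No third grey element is visible.

```bash
cat > h.py <<'E'
from bench import ctrl
import cv2,numpy as np
np.set_printoptions(precision=4,suppress=True)
def cam(n):
    p=ctrl.camera_params(n)
    if n=="wrist":
        T=np.eye(4);T[:3,:3]=ctrl.current_eef_rot();T[:3,3]=ctrl.current_tool_pos();p["pose"]=T@p["T_tool_cam"]
    return p
def ray(p,uv,z):
    d=p["pose"][:3,:3]@np.array([(uv[0]-p["cx"])/p["fx"],-(uv[1]-p["cy"])/p["fy"],-1.]);o=p["pose"][:3,3]
    return o+d*(z-o[2])/d[2]
def proj(p,X):
    c=p["pose"][:3,:3].T@(np.asarray(X,float)-p["pose"][:3,3]);return np.array([p["cx"]-p["fx"]*c[0]/c[2],p["cy"]+p["fy"]*c[1]/c[2]])
def R(yaw): # tool down; tool y (closing line) at yaw+90deg, tool x along yaw
    c,s=np.cos(yaw),np.sin(yaw);return np.array([[c,s,0],[s,-c,0],[0,0,-1.]])
E
python3 - <<'E'
from h import *
p=cam("scene")
for n,u,z in [("e1",(355,287),.03),("e2",(504,264),.03),("c1",(273,284),.036),("c2",(431,275),.036),("c3",(578,264),.036),("red",(272,243),.03),("yel",(358,248),.03),("ext+",(540,325),.035),("btn",(321,318),.093),("brush",(600,330),.01),("sq",(190,370),.01)]:
    print(n,ray(p,np.array(u)*.64,z))
for y,yaw in ((-.0,0),(.1,0),(-.1,0)):
    for s in(0,180): print(y,s,ctrl.ik([.43,y,.27],R(np.radians(s))))
print(ctrl.current_eef_rot())
E
```

```text
e1 [ 0.4746 -0.076   0.03  ]
e2 [0.4515 0.225  0.03  ]
c1 [ 0.4512 -0.2295  0.036 ]
c2 [0.4683 0.0728 0.036 ]
c3 [0.4777 0.3687 0.036 ]
red [ 0.3256 -0.2303  0.03  ]
yel [ 0.3646 -0.0577  0.03  ]
ext+ [0.6206 0.2424 0.035 ]
btn [ 0.601  -0.1452  0.093 ]
brush [0.6276 0.3604 0.01  ]
sq [ 0.6143 -0.3758  0.01  ]
-0.0 0 [-7.9671  8.8402 97.9043 -0.     73.2555 82.0329]
-0.0 180 [ -7.9671   8.8402  97.9043  -0.      73.2555 -97.9671]
0.1 0 [ 5.3332  9.856  96.5943 -0.     73.5497 95.3332]
0.1 180 [  5.3332   9.856   96.5943  -0.      73.5497 -84.6668]
-0.1 0 [-20.8506   9.856   96.5943  -0.      73.5497  69.1494]
-0.1 180 [ -20.8506    9.856    96.5943   -0.       73.5497 -110.8506]
[[ 0.936   0.3521 -0.0002]
 [ 0.3521 -0.936   0.0008]
 [ 0.0001 -0.0009 -1.    ]]
```

Run:
```python
from h import *
import pickle
for k,y in enumerate((-.12,.2)):
    ctrl.goto([.5,y,.28],R(0)); ctrl.sleep(.2)
    p=cam("wrist");im=ctrl.read_camera("wrist");cv2.imwrite(f"pics/w{k}.png",im);pickle.dump(p,open(f"w{k}.pkl","wb"))
    cv2.imwrite(f"pics/w{k}b.png",cv2.resize(im,(800,600),interpolation=cv2.INTER_CUBIC))
print(ctrl.current_t())
```

```text
3.8417
```

View pics/w0b.png

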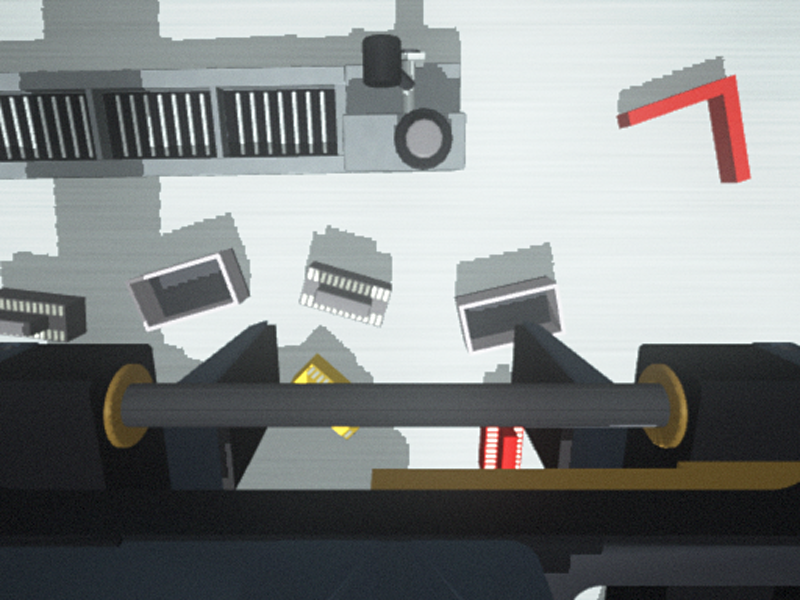

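View pics/w1b.png

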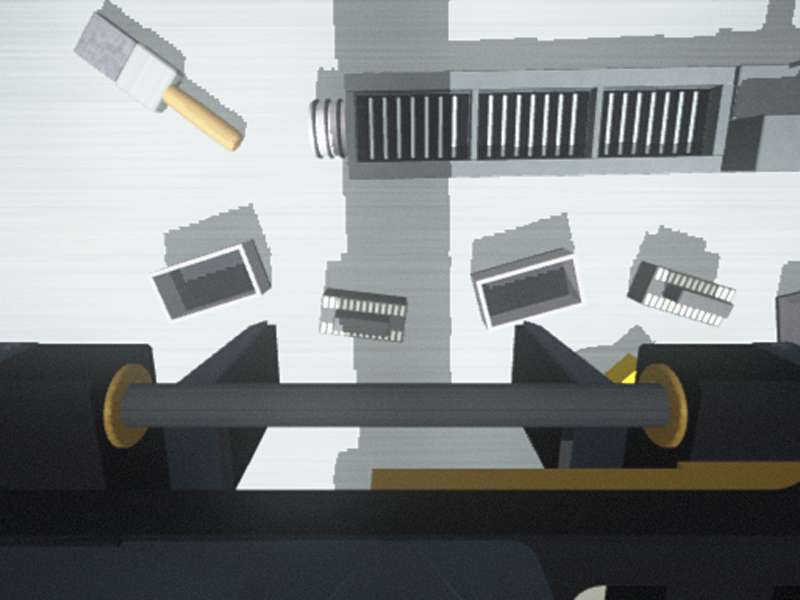

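The first wrist view (800 px) shows c2 at (190,290), e1 at (347,292), c1 at (510,312), the damper with its button at (423,138), and red and yellow look-alikes. The second shows c3 at (212,280), e2 at (363,315), c2 at (527,288), e1 at (683,292) and three empty ports. So there are two grey elements, e1 and e2, and both are confirmed grey in close view.

```bash
cat >> h.py <<'E'
import pickle
def rect(pts): # world xy points -> centre, yaw of long side, sizes
    (c,(w,h),a)=cv2.minAreaRect((np.asarray(pts)[:,:2]*1000).astype(np.float32))
    if w<h: w,h,a=h,w,a+90
    a=(a+90)%180-90
    return np.array(c)/1000,np.radians(a),(w,h)
def region(im,seed,lo,hi,k=3):
    g=cv2.GaussianBlur(cv2.cvtColor(im,cv2.COLOR_BGR2GRAY),(3,3),0)
    m=cv2.inRange(g,lo,hi)
    if k: m=cv2.morphologyEx(m,cv2.MORPH_OPEN,np.ones((k,k),np.uint8))
    n,l=cv2.connectedComponents(m,connectivity=4);s=l[int(seed[1]),int(seed[0])]
    if not s: return None
    return max(cv2.findContours((l==s).astype(np.uint8),cv2.RETR_EXTERNAL,cv2.CHAIN_APPROX_NONE)[0],key=len)[:,0]
E
python3 - <<'E'
from h import *
W=[(cv2.imread(f"pics/w{k}.png"),pickle.load(open(f"w{k}.pkl","rb"))) for k in(0,1)]
for n,k,uv in [("c1",0,(510,315)),("c2",0,(190,290)),("c2",1,(530,290)),("c3",1,(212,282))]:
    im,p=W[k]
    for hi in(110,150,190):
        c=region(im,np.array(uv)*.64,0,hi)
        if c is not None: print(n,k,hi,*rect([ray(p,u,.036) for u in c]))
# ports / button by hand (800px): opening corners at deck .035
for n,k,P in [("p1",1,[(357,91),(468,91),(468,160),(357,160)]),("p2",1,[(479,90),(589,89),(588,159),(479,160)]),("p3",1,[(602,89),(717,88),(713,157),(602,158)]),("p3w0",0,[(220,89),(335,89),(337,158),(222,159)]),("p2w0",0,[(104,92),(211,90),(214,158),(108,160)])]:
    im,p=W[k];print(n,*rect([ray(p,np.array(u)*.64,.035) for u in P]))
p=W[0][1];print("btn",ray(p,np.array((424,136))*.64,.093))
for n,k,P in [("e1top",0,[(308,265),(391,291),(379,326),(300,301)]),("e1top",1,[(653,264),(735,291),(718,325),(640,298)]),("e2top",1,[(323,295),(408,301),(402,342),(319,333)])]:
    im,p=W[k];print(n,*rect([ray(p,np.array(u)*.64,.03) for u in P]))
a=W[1][0];b=W[0][0]
cr=np.vstack([cv2.resize(a[160:225,195:475],None,fx=2.8,fy=2.8,interpolation=2),cv2.resize(b[150:230,70:370],(784,int(80*784/300)),interpolation=2),cv2.resize(a[40:115,215:475],(784,int(75*784/260)),interpolation=2)])
cv2.imwrite("pics/cr.png",cr[:600]);print(cr.shape)
E
```

```text
c1 0 110 [ 0.2993 -0.1245] -1.5700290688494918 (875.3865966796875, 350.02728271484375)
c1 0 150 [ 0.3094 -0.1245] -1.5700290689145102 (875.3865966796875, 370.23443603515625)
c1 0 190 [ 0.4154 -0.1244] -1.5700290689145102 (875.3865966796875, 582.3168334960938)
c2 0 110 [0.47   0.0749] -1.2793964361117345 (81.87861633300781, 39.08485794067383)
c2 0 150 [0.4695 0.0756] -1.301410625025034 (85.66539764404297, 42.94305419921875)
c2 0 190 [ 0.4154 -0.1244] -1.5700290689145102 (875.3865966796875, 582.3168334960938)
c2 1 110 [0.4725 0.0783] -1.2944527671373087 (76.24958038330078, 30.542285919189453)
c2 1 150 [0.4695 0.0752] -1.286420556776332 (82.6348876953125, 40.43573760986328)
c2 1 190 [0.4694 0.0749] -1.287158884899043 (84.45885467529297, 42.5174560546875)
c3 1 110 [0.4801 0.3661] -1.279319936809422 (67.25194549560547, 37.157676696777344)
c3 1 150 [0.4777 0.3726] -1.2678149477422251 (82.99425506591797, 40.93337631225586)
c3 1 190 [0.4776 0.3727] -1.2676199044818903 (84.9477767944336, 42.90122985839844)
p1 [0.6131 0.1838] 1.5695688758484792 (94.77294921875, 54.594642639160156)
p2 [0.6137 0.0817] -1.5632207700184222 (94.92552185058594, 55.36430358886719)
p3 [ 0.6148 -0.022 ] -1.5633848883608958 (99.9613265991211, 54.50761032104492)
p3w0 [ 0.6139 -0.0222] 1.5701130928172367 (98.20391082763672, 55.301361083984375)
p2w0 [0.6131 0.0777] -1.5542061356559236 (94.35514068603516, 53.75027084350586)
btn [ 0.5998 -0.1418  0.093 ]
e1top [ 0.4644 -0.0736] 1.2589367010372008 (79.54647827148438, 35.804412841796875)
e1top [ 0.4656 -0.071 ] 1.2609214218395823 (83.63040924072266, 34.441036224365234)
e2top [0.4445 0.2288] 1.4559054268400062 (80.02693939208984, 40.702537536621094)
(617, 784, 3)
```

View pics/cr.png

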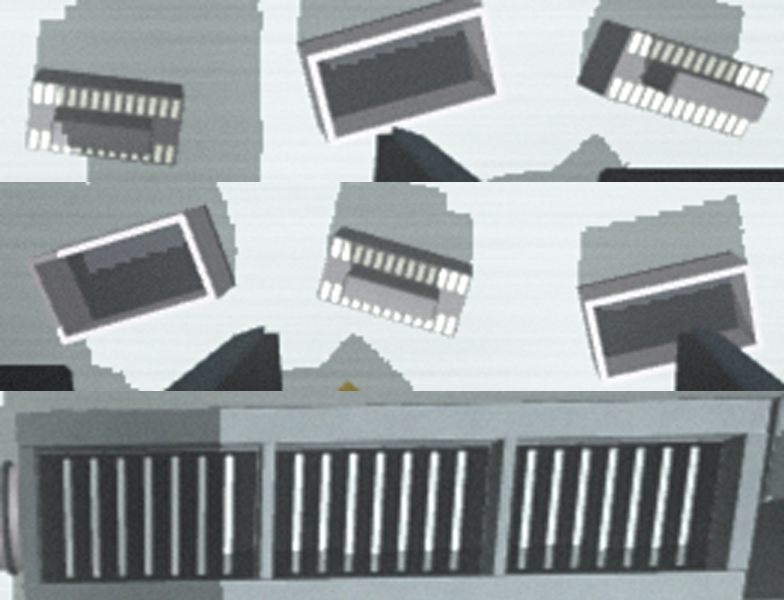

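```bash
cat >> h.py <<'E'
def best(pos,yaw):
    "of the two equivalent tool yaws the one with the last joint nearer mid-range"
    o=[]
    for s in(0,np.pi,-np.pi):
        q=ctrl.ik(pos,R(yaw+s))
        if q is not None:o.append((abs(q[5]),yaw+s))
    return min(o)[1]
def look(xy,yaw,z=.15,back=.03,name=None):
    y=best([xy[0],xy[1],z],yaw)
    ctrl.goto([xy[0]-back*np.cos(y),xy[1]-back*np.sin(y),z],R(y));ctrl.sleep(.25)
    p=cam("wrist");im=ctrl.read_camera("wrist")
    if name:cv2.imwrite(f"pics/{name}.png",im);pickle.dump(p,open(f"{name}.pkl","wb"))
    return im,p,y
E
python3 - <<'E'
from h import *
O={"e1":((.465,-.072),1.26,.03),"c2":((.4695,.0752),-1.29,.036),"e2":((.4445,.2288),1.456,.03),"c3":((.4776,.3727),-1.268,.036)}
T=[]
for n,(xy,yw,z) in O.items():
    im,p,y=look(xy,yw,name="l_"+n)
    u=proj(p,[*xy,z]).astype(int);print(n,u,y,ctrl.current_tool_pos(),ctrl.current_t())
    if n[0]=="c":
        for hi in(130,150,170,190):
            c=region(im,u,0,hi)
            if c is not None: print(hi,*rect([ray(p,q,z) for q in c]))
    u0=max(u[0]-66,0);v0=max(u[1]-50,0);print("crop",u0,v0)
    T.append(cv2.resize(im[v0:v0+100,u0:u0+133],(399,300),interpolation=2))
cv2.imwrite("pics/m.png",np.vstack([np.hstack(T[:2]),np.hstack(T[2:])]))
E
```

```text
e1 [252 156] 1.26 [ 0.4559 -0.1004  0.1501] 5.85
crop 186 106
c2 [253 156] -4.431592653589793 [0.4779 0.0456 0.15  ] 6.7917
130 [0.4684 0.0764] -1.291688788755213 (78.20030212402344, 40.04995346069336)
150 [0.4684 0.0747] -1.3021237696306867 (83.59002685546875, 40.05634689331055)
170 [0.4686 0.0748] -1.2881446539765358 (83.25057220458984, 40.92216110229492)
190 [0.4687 0.0743] -1.2988313035750216 (84.49893188476562, 41.92012023925781)
crop 187 106
e2 [252 155] 1.456 [0.4414 0.1983 0.15  ] 7.8417
crop 186 105
c3 [253 156] -4.409592653589793 [0.4866 0.3433 0.1502] 8.8
130 [0.4767 0.3728] -1.2808856757933067 (82.66638946533203, 40.7724494934082)
150 [0.4766 0.3732] -1.2765751831214454 (83.3870620727539, 41.20436477661133)
170 [0.4769 0.3727] -1.2673194000423886 (84.1836166381836, 42.168067932128906)
190 [0.477  0.3727] -1.2689964591598388 (84.11659240722656, 43.20537567138672)
crop 187 106
```

View pics/m.png

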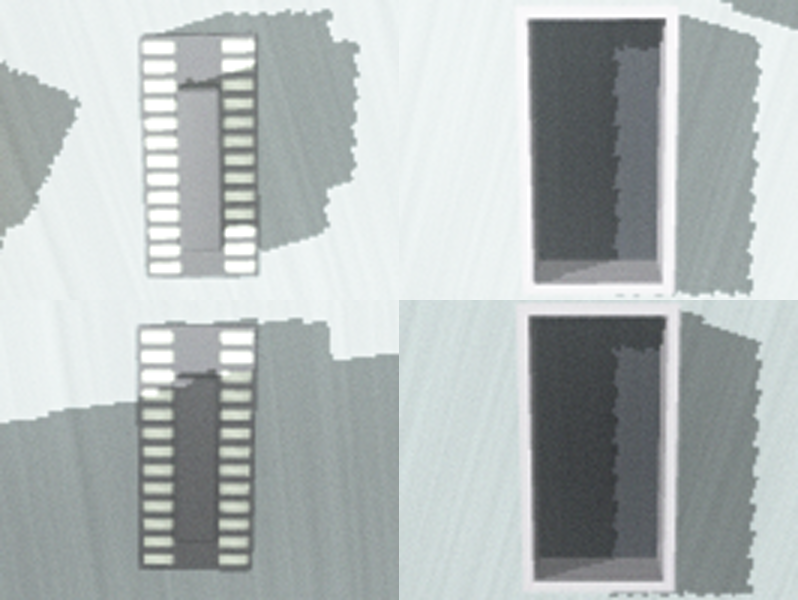

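Close crops show e1 and e2 (left column) as grey blocks with their ribs. c2 and c3 (right column) are empty trays, with the inner rim measuring about 84x42, as expected. The choice is confirmed, so I'm grasping e1 next.

```bash
cat >> h.py <<'E'
def corners(name,P,off,z):
    p=pickle.load(open(f"{name}.pkl","rb"))
    X=np.array([ray(p,(np.array(u)+.5)/3-.5+off,z)[:2] for u in P]);a=(X[0]+X[1]-X[2]-X[3]) # top pair, bottom pair
    return X.mean(0),np.arctan2(a[1],a[0]),(np.linalg.norm(a)/2,np.linalg.norm(X[0]-X[1]),np.linalg.norm(X[2]-X[3]))
def near(y,ref): # equivalent yaw (mod pi) nearest ref
    return y+np.pi*np.round((ref-y)/np.pi)
def pick(xy,yaw,z,open_,clear=.13):
    y=best([*xy,z],yaw)
    ctrl.goto([*xy,clear],R(y));ctrl.command_gripper(open_)
    hit=ctrl.move_l([*xy,z],vel=.12,contact_N=15)
    ctrl.command_gripper(0);w=ctrl.current_grip_width();f=ctrl.current_grasp_force()
    ctrl.move_l([*xy,clear],vel=.15)
    print("pick hit",hit,"w",w*91,ctrl.current_grip_width()*91,"f",f,ctrl.current_grasp_force(),"t",ctrl.current_t())
    return y
def place(xy,yaw,z,open_,clear=.13,c=12):
    y=best([*xy,z],yaw)
    ctrl.goto([*xy,clear],R(y))
    print("w above",ctrl.current_grip_width()*91)
    ctrl.move_l([*xy,z+.035],vel=.15)
    hit=ctrl.move_l([*xy,z],vel=.05,contact_N=c)
    print("place hit",hit,ctrl.current_tool_pos(),"w",ctrl.current_grip_width()*91,ctrl.current_contact_force())
    return hit
E
python3 - <<'E'
from h import *
e2=corners("l_e2",[(139,25),(257,20),(139,270),(250,270)],(186,105),.03);print(e2)
e1=corners("l_e1",[(140,35),(257,34),(147,276),(258,275)],(186,106),.03);print(e1)
if abs(e1[2][0]-.08)<.004:
    ctrl.movej(ctrl.ik([.44,.1,.2],R(best([.44,.1,.2],1.4))))
    pick(e1[0],e1[1],.036,.45)
    if not place([.4686,.0747],-1.295,.0405,.45):
        ctrl.command_gripper(.42);ctrl.move_l([.4686,.0747,.15])
    print(ctrl.current_t())
E
```

```text
(array([0.4432, 0.23  ]), np.float64(1.4399770070164235), (np.float64(0.08026311675869272), np.float64(0.03700891168077808), np.float64(0.03723583126695248)))
(array([ 0.4642, -0.0735]), np.float64(1.2769776170722364), (np.float64(0.0786867465073224), np.float64(0.03682389388243241), np.float64(0.0373399930910693)))
pick hit False w 13.630359765330839 13.71496890211174 f 30.00082790851593 29.998872578144073 t 13.6917
w above 13.798075732162374
place hit True [0.468  0.0747 0.0401] w 13.60383198563523 [-0.1321  0.5374  6.662 ]
15.55
```

Run:
```python
from h import *
ctrl.command_gripper(.42);p=ctrl.current_tool_pos();ctrl.move_l([p[0],p[1],.15])
im,p,y=look((.4432,.23),1.44,name="l_e2b");im0=cv2.imread("pics/l_e2.png")
print("e2 moved?",cv2.absdiff(im,im0)[80:200,186:320].mean())
im,p,y=look((.4769,.3729),-1.2685,name="l_c3b")
c=region(im,proj(p,[.4769,.3729,.036]),0,180);print(*rect([ray(p,q,.036) for q in c]))
pick((.4432,.23),1.44,.036,.45)
h=place([.4769,.3729],-1.2685,.0405,.45)
p=ctrl.current_tool_pos()
if p[2]<.042:
    ctrl.command_gripper(.42);ctrl.move_l([p[0],p[1],.15])
    T=[]
    for n,xy,yw in(("c2",(.4686,.0747),-1.295),("c3",(.4769,.3729),-1.2685)):
        im,p,y=look(xy,yw,name="h_"+n);u=proj(p,[*xy,.04]).astype(int);print(u-[66,50])
        T.append(cv2.resize(im[u[1]-50:u[1]+50,u[0]-66:u[0]+67],(399,300),interpolation=2))
    cv2.imwrite("pics/m2.png",np.hstack(T))
print(ctrl.current_t())
```

```text
e2 moved? 8.285468490878939
[0.4768 0.3727] -1.275347266121837 (83.46546173095703, 41.98052978515625)
pick hit False w 13.765027539808997 13.755226330598818 f 29.998660683631897 29.994979798793793 t 22.0417
w above 13.61173875764301
place hit True [0.4764 0.3726 0.0401] w 13.546952955391992 [-1.3561 -1.0857  7.2789]
[186 108]
[186 107]
28.3333
```

View pics/m2.png

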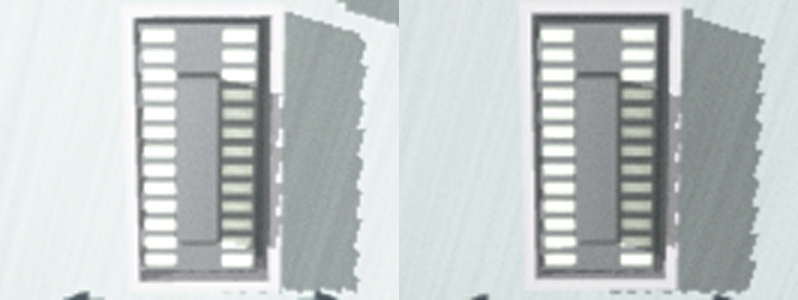

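Both elements sit fully home, with the rims clear and equal margins on each side. Next I'm taking close views of ports 1 and 2.

Run:
```python
from h import *
T=[]
for n,xy in(("p1",(.6135,.183)),("p2",(.6134,.080))):
    im,p,y=look(xy,np.pi/2,name=n);u=proj(p,[*xy,.035]).astype(int);print(n,y,u-[66,60])
    T.append(cv2.resize(im[u[1]-60:u[1]+60,u[0]-66:u[0]+67],(399,360),interpolation=2))
cv2.imwrite("pics/m3.png",np.hstack(T))
```

```text
p1 1.5707963267948966 [187  98]
p2 1.5707963267948966 [187  98]
```

View pics/m3.png

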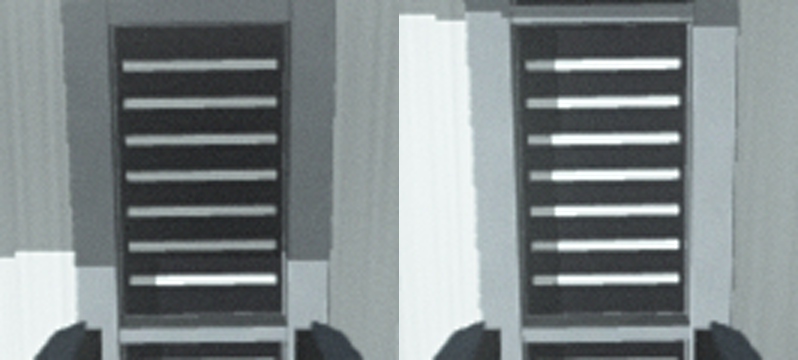

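Run:
```python
from h import *
P1=corners("p1",[(108,23),(289,23),(119,328),(286,328)],(187,98),.035)
P2=corners("p2",[(112,22),(293,22),(125,328),(291,328)],(187,98),.035)
print(P1,P2,np.linalg.norm(P1[0]-P2[0]))
```

```text
(array([0.6134, 0.1834]), np.float64(1.586782556481221), (np.float64(0.09772651392163602), np.float64(0.05545191325043549), np.float64(0.05565374566844564))) (array([0.6153, 0.0804]), np.float64(1.5923997931247929), (np.float64(0.09799916857046458), np.float64(0.05541966073658417), np.float64(0.055302415342988805))) 0.10304695094549476
```

```bash
cat >> h.py <<'E'
def load(n,xy,yaw,port,pyaw=1.589):
    im,p,y=look(xy,yaw,name="g_"+n);u=proj(p,[*xy,.04]).astype(int)
    d=cv2.absdiff(im,cv2.imread(f"pics/h_{n}.png"))[u[1]-50:u[1]+45,u[0]-55:u[0]+55].mean();print("diff",d)
    if d>12: return False
    pick(xy,yaw,.019,.8)
    hit=place(port,pyaw,.0395,.8,c=15)
    return True
E
python3 - <<'E'
from h import *
if load("c3",(.4768,.3728),-1.272,(.6134,.1834)):
    p=ctrl.current_tool_pos()
    if p[2]<.042: ctrl.command_gripper(.8);ctrl.move_l([p[0],p[1],.15]);print("released")
print(ctrl.current_t())
E
```

```text
diff 3.4116108452950558
pick hit False w 49.795207137647495 50.091595353514684 f 30.00055968761444 29.998697340488434 t 35.2667
w above 49.738354849396295
place hit True [0.6127 0.1832 0.0391] w 49.445312490738786 [-0.9199 -0.5512  6.378 ]
released
38.8417
```

Run:
```python
from h import *
if load("c2",(.4686,.0747),-1.295,(.6153,.0804)):
    p=ctrl.current_tool_pos()
    if p[2]<.042: ctrl.command_gripper(.8);ctrl.move_l([p[0],p[1],.15]);print("released")
ctrl.goto([.5,.05,.28],R(0));ctrl.sleep(.2);im=ctrl.read_camera("wrist");p=cam("wrist");pickle.dump(p,open("after.pkl","wb"))
cv2.imwrite("pics/after.png",im);cv2.imwrite("pics/after_c.png",cv2.resize(im[:260],None,fx=1.56,fy=1.56,interpolation=2))
print(ctrl.current_t())
```

```text
diff 5.863094098883573
pick hit False w 50.001818363185464 49.845627844340385 f 29.995398223400116 29.99259352684021 t 42.8667
w above 49.4509064763574
place hit True [0.6146 0.0804 0.0391] w 49.71103916683136 [-0.0481  0.4888  6.0775]
released
47.8333
```

View pics/after_c.png

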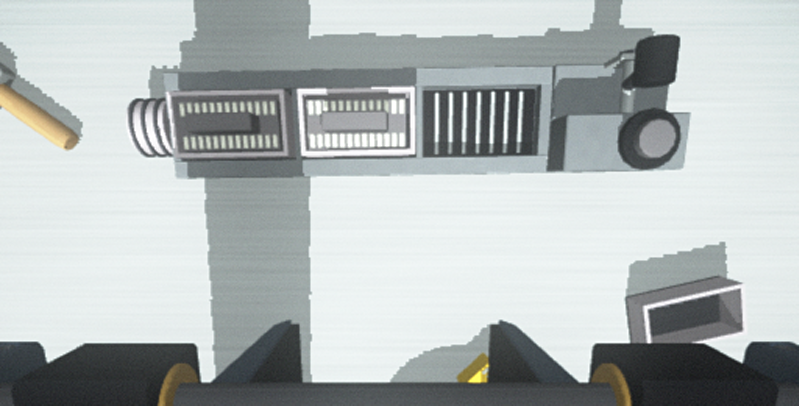

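Run:
```python
from h import *
p=pickle.load(open("after.pkl","rb"))
ye=.018;o=np.array([.6165,.0144])
E=lambda x,y,z:[o[0]+x*np.cos(ye)-y*np.sin(ye),o[1]+x*np.sin(ye)+y*np.cos(ye),z]
pp=lambda X:proj(p,X)*1.56
print("btn",ray(p,np.array((657,139))/1.56,.093),"cap r px",ray(p,np.array((676,139))/1.56,.093))
print("knob pred",pp(E(.022,-.1265,.133)),pp(E(.009,-.1265,.133)),pp(E(.035,-.1265,.133)))
for y in(-.126,-.141,-.155): print(y,pp(E(-.021,y,.093)))
print("housing corners",pp(E(-.042,-.188,.075)),pp(E(-.042,-.094,.075)))
```

```text
btn [ 0.5977 -0.1411  0.093 ] cap r px [ 0.5977 -0.1549  0.093 ]
knob pred [654.5542  60.5622] [652.0414  83.238 ] [657.1237  37.3753]
-0.126 [616.96   138.9291]
-0.141 [637.6455 138.5516]
-0.155 [656.9608 138.1992]
housing corners [683.6761 167.963 ] [562.1635 170.1377]
```

Both cassettes are seated flat in ports 1 and 2, and the spare is on the bench at (690,310). The knob and housing project where the extractor frame predicts them. Next I'm pressing the button.

Run:
```python
from h import *
ctrl.command_gripper(0)
ctrl.goto([.598,-.1405,.2],R(0.018));ctrl.move_l([.598,-.1405,.105],vel=.1)
print(ctrl.move_l([.598,-.1405,.085],vel=.02,contact_N=20),ctrl.current_tool_pos(),ctrl.current_contact_force())
ctrl.sleep(.4);print(ctrl.current_tool_pos(),ctrl.current_contact_force())
ctrl.move_l([.598,-.1405,.2],vel=.1);ctrl.sleep(.8)
ctrl.goto([.53,-.2,.28],R(0.018));ctrl.sleep(.2);im=ctrl.read_camera("wrist");pickle.dump(cam("wrist"),open("lev.pkl","wb"))
cv2.imwrite("pics/lev.png",cv2.resize(im[:260],None,fx=1.56,fy=1.56,interpolation=2));print(ctrl.current_t())
```

```text
True [ 0.598  -0.1405  0.0872] [-1.4693  0.1987 10.4149]
[ 0.598  -0.1405  0.0872] [-2.4061  0.7688 13.1151]
55.125
```

View pics/lev.png

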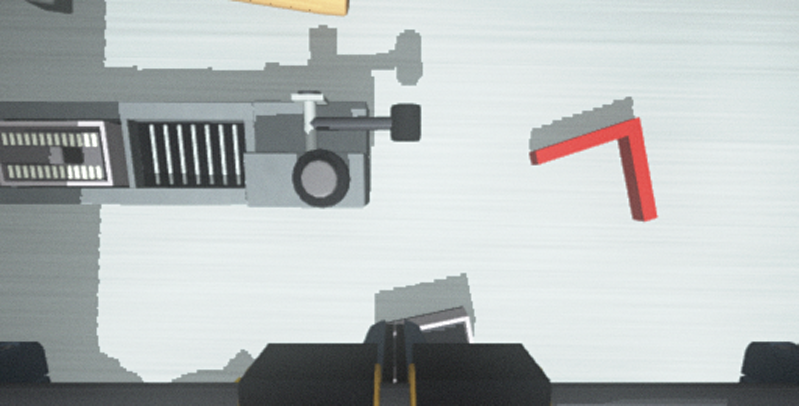

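The lever has dropped, with its knob at (407,122). I'm checking that against the prediction, then pinching it and lifting along the arc.

Run:
```python
from h import *
p=pickle.load(open("lev.pkl","rb"));ye=.018;o=np.array([.6165,.0144])
E=lambda x,y,z:np.array([o[0]+x*np.cos(ye)-y*np.sin(ye),o[1]+x*np.sin(ye)+y*np.cos(ye),z])
K=lambda a:E(.022,-.145-.075*np.sin(a),.060+.075*np.cos(a))  # a: rad past upright towards -y
print("pred px",proj(p,K(1.5))*1.56,"meas",ray(p,np.array((406,122))/1.56,.072),K(1.5))
k=K(1.5)
if np.linalg.norm(proj(p,k)*1.56-[406,122])<12:
    d=np.array([0,0,-.015])
    y=best(K(.5)+d,np.pi/2+ye);r=R(y)
    ctrl.command_gripper(.65)
    ctrl.goto(k+[0,0,.09],r);print("hit",ctrl.move_l(k+d,vel=.1,contact_N=12),ctrl.current_tool_pos())
    ctrl.command_gripper(0);print("w",ctrl.current_grip_width()*91,ctrl.current_grasp_force())
    F=0
    for a in np.linspace(1.5,-.22,13)[1:]:
        ctrl.move_l(K(a)+d,vel=.06);F=max(F,np.linalg.norm(ctrl.current_contact_force()))
    print("w",ctrl.current_grip_width()*91,"F",F,ctrl.current_contact_force())
    ctrl.command_gripper(.65);ctrl.sleep(.3);q=ctrl.current_tool_pos();ctrl.move_l([q[0],q[1],.23],vel=.1)
    ctrl.goto([.5,0,.28],R(ye));ctrl.sleep(.3);im=ctrl.read_camera("wrist")
    cv2.imwrite("pics/end.png",cv2.resize(im[:260],None,fx=1.56,fy=1.56,interpolation=2))
print(ctrl.current_t())
```

```text
pred px [404.3545 121.7936] meas [ 0.6416 -0.2061  0.072 ] [ 0.6425 -0.205   0.0653]
hit False [ 0.6429 -0.2052  0.051 ]
w 26.05730416552522 30.000298619270325
w 25.662827878016422 F 11.907991365980815 [-5.3137  0.0591 10.6565]
67.3917
```

View pics/end.png

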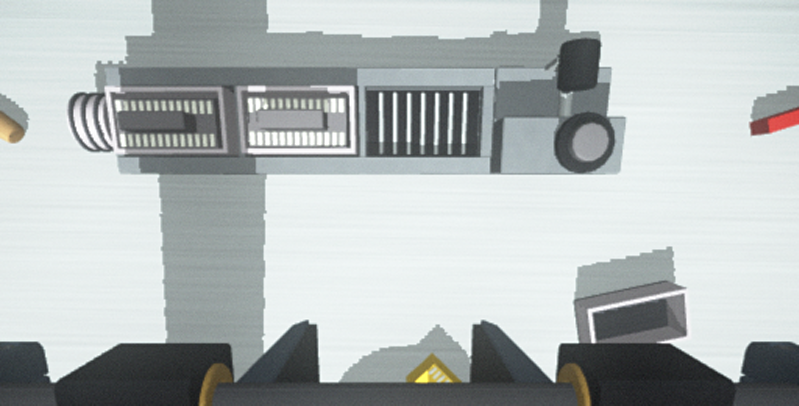

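The lever is back up with its knob at (579,63), both loaded cassettes are seated, the spare is on the bench and nothing else has moved. Handing in.

```bash
python3 -c "
from bench import ctrl
print(ctrl.current_contact_force(),ctrl.sign_off())"
```

```text
the job is handed in; nothing more can be done
[ 0.35929066  0.0824802  -0.32429031] None
```

The job is done and handed in at about 67 s, though sign-off returned no verdict: both filter elements are in cassettes seated in ports 1 and 2, the spare cassette is on the bench, and the damper was tested with its lever back up.

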